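Put the bench items back on their own holders

ROBOT

A 7-joint arm with a two-finger parallel gripper is mounted at the origin on a cart in front of the work surface, level with it; the furniture and walls round the work are solid. World frame = base frame: x ahead of the robot, y to its left, z up, the work surface at z = 0. Lengths are in mm, angles in rad, forces in N, time in s.
With the tool pointing down it reaches from about 350 to 775 mm from the base axis. Payload 3.1 kg.
Tool frame: the origin (TCP) lies on the centre line of the jaws, within the pads' length; the fingertips stand 8 mm ahead of it and the grasp point (between the pads) lies 11 mm behind it; z points along the fingers, y is the direction in which the jaws open and shut (so a half turn about z gives the same grasp; the last joint's range is limited). The gripper opens to 85 mm and grips with 20 to 120 N. Pads are 22 mm wide; open, the fingers measure 114 mm over their backs; the gripper's body (76 mm by 85 mm) begins 54 mm behind the grasp point. The pads swing forward as they close: fully open they stand 13 mm farther back than shut.
Start: joints at [-1.349, 0.311, 0.014, 1.512, -0.004, 1.319, -0.027], TCP at [143.384, 530.997, 239.304] pointing down, gripper open.
Joint ranges: [-2.7, 2.7], [-0.3, 1.91], [-1.27, 1.3], [0.12, 2.57], [-1.44, 4.58], [0.2, 2.03], [-3.05, 3.05]. Speed limits (rad/s): [2.79, 2.79, 3.14, 3.14, 3.14, 3.14, 3.14].

INTERFACE

Orientations are given as a unit quaternion [x, y, z, w].
In Python, from workcell import telemetry, optics, r gives the robot as it stands.
- The arm moves only by the tool play_rows, never from a script. Its argument "moves" is a list of rows, each a list of 3 entries, a list of its own where there are three numbers: the turn, a rotation vector about the tool's x, y, z in rad, then the shift along the tool's x, y, z in m, then the finger opening in m, from 0 to 0.0854. A call has 1 to 20 rows; each row shifts and turns the pose as measured when the row begins, along the tool's axes as they then stand; what a row does not reach is not made up. A row lasts 1/12 s, in which the tool goes at most 41.7 mm and 7.16 degrees, less where a joint would pass 70% of its speed; a pose out of reach is approached as far as the arm can. A call is refused whole if a number of a shift passes 0.0417 or a number of a turn 0.125, either way. A call with a gripper value outside its range is refused whole. The fingers move at their own pace and stop on an object; the grip force is fixed at half the most. Time passes only in rows, so rows that do not move let the fingers close. It gives the time, the measured TCP pose, the force and the opening at its end, in the units of the state.
- telemetry.observe(): the state, without advancing time (a new reading comes with each control period).
- optics.capture(name): name is "scene" or "top" or "wrist"; returns a dict with "color" (400x640x3 uint8, red, green, blue), "mtx" (3x3 intrinsics, pixels), "k1" (the pictures are not rectified: a ray, as slopes to the right and down, at radius r is drawn at 1 + k1 r^2 times it, then the intrinsics apply), "rvec" (rotation vector, rad) and "tvec" (3), from world to camera coordinates, as OpenCV has them. Camera axes: x right, y down, z forward; pixel columns grow to the right and rows downward; lengths in mm; the calibration is good to about 2 mm. A picture is of the moment at which its call begins. There is no depth.
- r.finish_job(): hands the job in, once; it reports no verdict.
The state is a dict: "t": time; "q": joint angles; "qvel": joint speeds; "joint_efforts": joint torques, N m; "ee_pos": TCP position; "tool_rot": TCP orientation; "force": force on the tool from outside, world axes, zero at the start; "torque": the same for the moment, N m; "grip_width": opening from 0.0 (shut) to 1.0 (fully open).
Only numpy, scipy, OpenCV 4.12 (cv2) and the standard library are available. Lean on these libraries where they do the work, as an engineer would, in place of code of your own. Each camera call takes 0.05 s, during which the arm holds its last target. There are 200 camera calls.

TASK

Put this bench station in order: stand the red-capped bottle on the red-rimmed coaster and the green-capped bottle on the green-rimmed coaster, and lay the red-and-white marker in the long black-rimmed tray and the yellow-capped sample tube in the short yellow-rimmed tray. Centre each one in its holder, lying or standing flat inside the rim, with the marker and tube lengthwise, and do not let a bottle fall over on the way.

Things in the scene. Friction and masses are not known exactly. Their poses are not given: they have to be found in the camera images.
- red_bottle: white plastic reagent bottle with a red screw cap, standing loose; body 52 mm diameter, straight-sided from the foot to 55 mm height, then a sloping shoulder to a cap of 25 mm diameter, total height 98 mm, about 0.15 kg. Origin at the centre of its underside, z up the bottle.
- green_bottle: the same bottle with a green screw cap: 52 mm diameter, straight-sided to 55 mm, 98 mm high, about 0.15 kg. Origin at the centre of its underside, z up.
- marker: white and red felt marker pen, loose, lying on its side: 135 mm long along its own y axis, 16 mm thick, about 30 g. It may roll a little, so for its place use marker_mid; its own y axis always runs along the pen.
- marker_mid (a point): point on the marker's axis at the middle of its length, 8 mm above the surface it lies on; same axes as the marker (y along the pen).
- tube: short sample tube with a yellow cap and a dark grey end, loose, lying on its side: 63 mm long along its own y axis, 16 mm thick, about 30 g. For its place use tube_mid; its own y axis always runs along the tube.
- tube_mid (a point): point on the sample tube's axis at the middle of its length, 8 mm above the surface it lies on; same axes as the tube (y along it).
- red_coaster: fixed round coaster with a red rim: 92 mm outside, 82 mm inside the rim; floor 5 mm and rim 9 mm above the table. Origin at its centre, on the table.
- green_coaster: fixed round coaster with a green rim, same sizes: 92 mm outside, 82 mm inside the rim; floor 5 mm and rim 9 mm above the table. Origin at its centre, on the table.
- long_tray: fixed shallow rectangular pen tray with a black rim and grey floor: inside 164 mm along its y axis and 40 mm along its x axis; rim 5 mm wide; floor 6 mm and rim 10 mm above the table. Origin at its centre, on the table.
- short_tray: fixed shallow rectangular tray with a yellow rim and grey floor: inside 90 mm along its y axis and 40 mm along its x axis; rim 5 mm wide; floor 6 mm and rim 10 mm above the table. Origin at its centre, on the table.
Not all that is in view belongs to the job. Leave any purple look-alike of the short_tray alone.

How it is judged (in metres and radians):
At the end, for the whole second after the job is handed in: Each bottle upright (0.08 rad) on the floor of its own colour's coaster, within 17 mm of centre; marker on the long tray's floor and tube on the short tray's, within 16 mm across, 20 mm (tube 18 mm) along and 0.22 rad, either way round; all released, at rest (horizontal distance between red_bottle and red_coaster below 0.017 m and angle between each of red_bottle, green_bottle's own z axis and vertical below 0.08 rad and z of red_bottle in the frame of red_coaster below 0.0075 m and linear speed of each of red_bottle, green_bottle, marker, tube below 0.02 m/s and horizontal distance between green_bottle and green_coaster below 0.017 m and z of green_bottle in the frame of green_coaster below 0.0075 m and y of marker_mid in the frame of long_tray between -0.02 and 0.02 m and x of marker_mid in the frame of long_tray between -0.016 and 0.016 m and z of marker_mid in the frame of long_tray below 0.0175 m and angle between the y axis of marker and the y axis of long_tray, either way round below 0.22 rad and y of tube_mid in the frame of short_tray between -0.018 and 0.018 m and x of tube_mid in the frame of short_tray between -0.016 and 0.016 m and z of tube_mid in the frame of short_tray below 0.0175 m and angle between the y axis of tube and the y axis of short_tray, either way round below 0.22 rad); the robot touches nothing.
It fails at once if a bottle has fallen over (angle between any of red_bottle, green_bottle's own z axis and vertical above 0.8 rad).
It also fails if it takes over 115 s, if anything falls off the work surface, if the arm or the gripper's body presses on something with over 40 N, if the wrist force passes 120 N, or if a joint passes its speed limit or range.

## Working session

There is one attempt and no reset: what is moved stays moved. The work goes in short steps, Python scripts to look and compute and a tool call to move; the robot and the scene stay as the last step left them, time stands still between calls to the robot, and variables do not carry over. Pictures are saved under pics/ and viewed, about 12 in all and at most 16, crops included, and the job is handed in when it is done.

Besides the shell and the picture viewer there is one more tool, called after "Call:" by a JSON object that holds its "api" and its "payload". play_rows: Moves the arm, as the interface text tells. Its arguments: {"type":"object","properties":{"moves":{"type":"array"}},"required":["moves"]}

```bash
ls; mkdir -p pics
cat > h.py <<'E'
import numpy as np, cv2
from workcell import telemetry, optics, r
def cap(name, fn=None):
    c=optics.capture(name)
    if fn: cv2.imwrite('pics/'+fn, cv2.cvtColor(c['color'],cv2.COLOR_RGB2BGR))
    return c
def ray(c,uv):
    K=np.array(c['mtx'],float); k1=float(c['k1'])
    uv=np.atleast_2d(np.array(uv,float)).reshape(-1,1,2)
    n=cv2.undistortPoints(uv,K,np.array([k1,0,0,0,0.]),).reshape(-1,2)
    R=cv2.Rodrigues(np.array(c['rvec'],float))[0]; t=np.array(c['tvec'],float).ravel()
    d=np.c_[n,np.ones(len(n))]@R
    return -R.T@t, d/np.linalg.norm(d,axis=1)[:,None]
def onz(c,uv,z):
    o,d=ray(c,uv); return o+d*((z-o[2])/d[:,2])[:,None]
def proj(c,P):
    K=np.array(c['mtx'],float)
    return cv2.projectPoints(np.atleast_2d(np.array(P,float)),np.array(c['rvec'],float),np.array(c['tvec'],float),K,np.array([float(c['k1']),0,0,0,0.]))[0].reshape(-1,2)
def tri(c1,p1,c2,p2):
    o1,d1=ray(c1,p1);o2,d2=ray(c2,p2);d1=d1[0];d2=d2[0]
    s=np.linalg.lstsq(np.c_[d1,-d2],o2-o1,rcond=None)[0]
    a=o1+s[0]*d1;b=o2+s[1]*d2
    return (a+b)/2,np.linalg.norm(a-b)
E
python3 - <<'E'
from h import *
a=cap('scene','scene0.png');b=cap('top','top0.png')
for c in(a,b):print(c['mtx'],c['k1'],ray(c,[[320,200]]))
print(telemetry.observe())
E
```

```text
pics
[[474.80783857   0.         316.97258085]
 [  0.         474.80783857 208.70959138]
 [  0.           0.           1.        ]] -0.02982455894389275 (array([-698.22206985, -760.48450904,  724.02962877]), array([[ 0.79790122,  0.43411189, -0.41821108]]))
[[384.39545116   0.         313.14017913]
 [  0.         384.39545116 197.9668068 ]
 [  0.           0.           1.        ]] -0.029918423877613055 (array([ 257.0531457 ,  -89.46347764, 1275.3540057 ]), array([[ 0.20922613, -0.02159701, -0.97762876]]))
{'t': 0.1, 'q': array([-1.34870572,  0.3116588 ,  0.01399772,  1.51290713, -0.0044212 ,
        1.3192129 , -0.02722597]), 'qvel': array([ 4.53628165e-05, -1.87220704e-03,  2.18155341e-03, -4.02539863e-03,
       -1.42307899e-03, -1.10186784e-04,  9.03034471e-04]), 'joint_efforts': array([ 7.91002112e-04, -3.80853152e+01,  1.46753951e-01, -2.31244057e+01,
        1.22897245e-02,  8.03715549e-03,  1.40555940e-05]), 'ee_pos': array([143.2212846 , 530.35595881, 238.31829571]), 'tool_rot': array([ 1.31492974e-01,  9.91316517e-01, -1.07234923e-03, -1.06364302e-04]), 'force': array([-1.12492538,  1.27399158, -0.95180269]), 'torque': array([-0.03174958, -0.01347003, -0.04188959]), 'grip_width': 1.0009176615277926}
```

View pics/scene0.png

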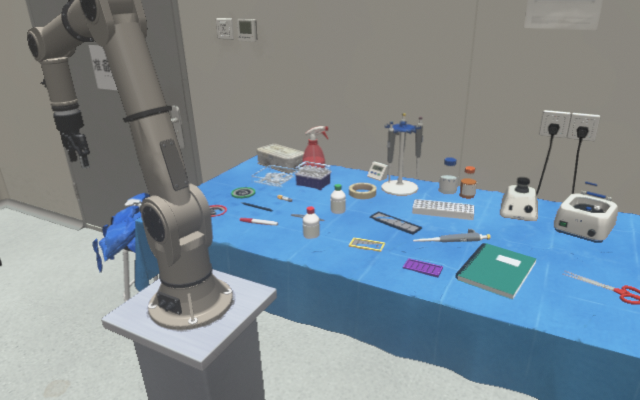

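View pics/top0.png

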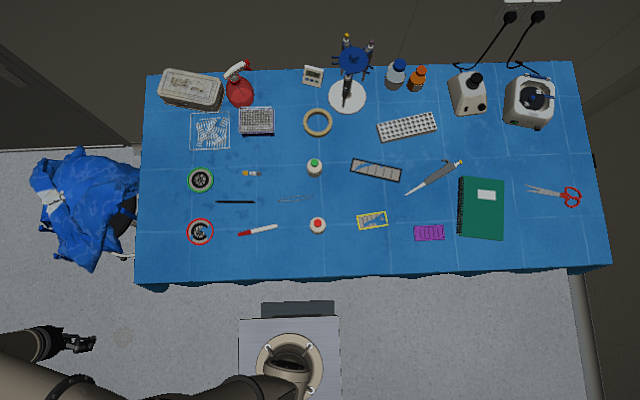

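Candidates seen:
- **Red bottle:** top (318,225), scene (311,222). Could be confused with the spray bottle (240,85) or the orange bottle (416,78).
- **Green bottle:** top (314,166), scene (338,199).
- **Marker:** top (258,229), scene (258,222). Could be confused with the dark pen (235,201) or the thin pen (292,198).
- **Tube:** top (251,173), scene (285,198).
- **Coasters:** red (200,231) and green (200,180). The tape ring (318,122) is a distractor.
- **Long tray:** (376,169). The white rack (407,126) is a distractor.
- **Short tray:** (372,220). The purple look-alike (429,232) is to be left alone.

Next is one close crop and the measurements.

Run:
```python
from h import *
a=cap('scene');b=cap('top')
A=cv2.resize(a['color'][170:285,195:465],(800,341),interpolation=cv2.INTER_CUBIC)
B=cv2.resize(b['color'][155:247,180:450],(800,273)[:2],interpolation=cv2.INTER_CUBIC)
im=np.vstack([A,B])[:600]
cv2.imwrite('pics/crop.png',im[...,::-1])
def comps(c,lo,hi,box,mn=6):
    h=cv2.cvtColor(c['color'],cv2.COLOR_RGB2HSV); m=cv2.inRange(h,np.array(lo),np.array(hi))
    if lo[0]==0 and hi[0]<15: m|=cv2.inRange(h,np.array([168,lo[1],lo[2]]),np.array([180,255,255]))
    x0,y0,x1,y1=box; k=np.zeros_like(m);k[y0:y1,x0:x1]=m[y0:y1,x0:x1]
    n,l,s,ce=cv2.connectedComponentsWithStats(k,connectivity=8)
    return [(s[i].tolist(),ce[i].round(1).tolist()) for i in range(1,n) if s[i][4]>=mn]
for nm,c,bx in(('scene',a,(195,170,465,285)),('top',b,(170,150,450,250))):
    for col,lo,hi in(('red',(0,120,80),(8,255,255)),('green',(50,90,40),(85,255,255)),('yellow',(18,100,100),(35,255,255)),('white',(0,0,170),(180,50,255)),('black',(0,0,0),(180,255,60))):
        print(nm,col)
        for s in comps(c,lo,hi,bx):print('  ',s)
```

```text
scene red
   ([307, 207, 7, 5, 26], [310.0, 208.7])
   ([241, 219, 10, 3, 22], [246.2, 219.7])
scene green
   ([335, 184, 6, 6, 29], [337.6, 186.3])
   ([247, 189, 8, 8, 14], [251.1, 193.4])
   ([232, 190, 14, 8, 26], [237.8, 195.3])
scene yellow
   ([278, 196, 4, 2, 6], [279.5, 196.5])
   ([350, 239, 4, 7, 9], [351.4, 242.7])
scene white
   ([296, 171, 8, 4, 19], [299.8, 172.7])
   ([315, 170, 5, 2, 6], [317.2, 170.3])
   ([328, 170, 3, 4, 6], [328.7, 171.5])
   ([368, 170, 17, 10, 97], [375.6, 174.0])
   ([261, 173, 31, 13, 187], [276.1, 177.8])
   ([314, 173, 7, 5, 13], [316.9, 174.8])
   ([441, 175, 15, 4, 45], [448.3, 176.7])
   ([382, 180, 36, 15, 409], [399.5, 187.0])
   ([349, 183, 13, 7, 24], [353.4, 185.0])
   ([363, 183, 13, 7, 24], [370.6, 184.8])
   ([195, 186, 9, 11, 57], [197.7, 191.7])
   ([331, 190, 14, 10, 104], [337.7, 194.4])
   ([354, 190, 18, 4, 27], [362.6, 191.7])
   ([281, 195, 8, 5, 16], [284.4, 197.3])
   ([413, 200, 52, 13, 425], [439.0, 205.8])
   ([303, 213, 16, 11, 137], [310.4, 218.2])
   ([252, 219, 26, 6, 81], [264.1, 221.4])
   ([195, 232, 8, 7, 36]
[... 163 characters left out ...]
230.8])
   ([314, 219, 7, 8, 47], [317.2, 222.6])
   ([238, 230, 13, 6, 50], [244.3, 232.7])
top green
   ([311, 159, 7, 8, 44], [314.0, 162.2])
   ([187, 167, 27, 26, 148], [199.8, 179.4])
top yellow
   ([243, 171, 5, 4, 20], [245.0, 172.5])
   ([356, 211, 32, 19, 118], [370.6, 220.3])
top white
   ([308, 161, 14, 11, 75], [314.3, 167.1])
   ([406, 183, 19, 12, 30], [415.9, 187.9])
   ([311, 218, 14, 14, 87], [317.7, 225.0])
   ([251, 225, 26, 8, 69], [263.3, 228.2])
top black
   ([386, 166, 8, 2, 8], [389.5, 166.5])
   ([352, 171, 48, 11, 56], [376.8, 176.4])
   ([192, 172, 17, 16, 145], [199.8, 179.3])
   ([216, 201, 39, 2, 74], [235.0, 201.5])
   ([191, 223, 16, 17, 109], [198.0, 231.3])
```

View pics/crop.png

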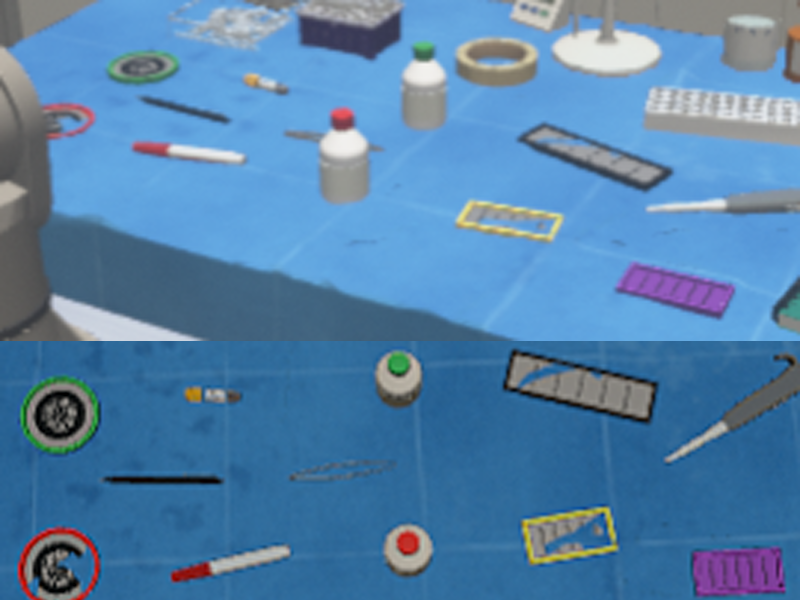

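The crop confirms all the choices: red bottle, green bottle, marker, tube, red and green coasters, and the black and yellow trays. The purple tray and the pens are excluded. Next I turn the pixels into positions.

Run:
```python
from h import *
a=cap('scene');b=cap('top')
T=lambda n,p,q:print(n,*[np.round(v,1) for v in tri(a,[p],b,[q])])
T('redcap',(310,208.7),(317.2,222.6));T('greencap',(337.6,186.3),(314,162.2))
T('markerred',(246.2,219.7),(244.3,232.7));T('markerwhite',(264.1,221.4),(263.3,228.2))
T('tubecap',(279.5,196.5),(245,172.5));T('gcoaster',(195+143/2.963,170+67/2.963),(199.8,179.4))
T('shorttray',(195+510/2.963,170+221/2.963),(371.5,220.5)); T('longtray',(195+595/2.963,170+156/2.963),(375.8,169.7))
def Z(n,p,z):print(n,np.round(onz(b,p,z),1).tolist())
Z('redcapc',[(317.2,222.6)],90);Z('greencapc',[(314,162.2)],90)
Z('coasters r,g',[(199.5,231),(199.8,179.4)],9)
Z('marker ends',[(238.5,234),(277.5,226)],8)
Z('tube ends',[(242.5,172.7),(261.5,174.3)],8)
s=270/800
C=lambda L:[(180+x*s,155+(y-341)*s) for x,y in L]
Z('long',C([(512,352),(655,382),(650,418),(506,389)]),10)
Z('short',C([(523,523),(607,509),(615,549),(532,561)]),10)
```

```text
redcap [ 439.5 -104.7   91. ] 1.8
greencap [ 637.1 -102.4   88.5] 2.1
markerred [428.1 137.4   5.5] 2.5
markerwhite [440.7  73.7   7.2] 2.8
tubecap [635.5 135.7   6. ] 1.1
gcoaster [619.9 291.9  -1. ] 4.2
shorttray [ 453.7 -288.8    2.3] 3.9
longtray [ 6.306e+02 -3.163e+02 -5.000e-01] 3.4
redcapc [[439.2, -104.0, 90.0]]
greencapc [[636.0, -101.5, 90.0]]
coasters r,g [[438.1, 287.1, 9.0], [615.9, 290.7, 9.0]]
marker ends [[423.4, 157.2, 8.0], [445.3, 27.4, 8.0]]
tube ends [[634.2, 144.4, 8.0], [626.0, 79.1, 8.0]]
long [[669.0, -236.5, 10.0], [626.4, -399.8, 10.0], [583.7, -390.3, 10.0], [624.6, -226.9, 10.0]]
short [[467.2, -236.8, 10.0], [479.5, -332.6, 10.0], [433.8, -338.1, 10.0], [423.8, -244.2, 10.0]]
```

Both views agree on positions and heights: caps at about 90 mm, pens at about 6 mm, trays at about 0–2 mm. Now moving: turn the tool to yaw 0, then go towards the marker.

Call:
{"api": "play_rows", "payload": {"moves": [[[0,0,0.12],[0,0,0],0.0854],[[0,0,0.12],[0,0,0],0.0854],[[0,0,0.12],[0,0,0],0.0854],[[0,0,0.12],[0,0,0],0.0854],[[0,0,0.12],[0,0,0],0.0854],[[0,0,0.12],[0,0,0],0.0854],[[0,0,0.12],[0,0,0],0.0854],[[0,0,0.12],[0,0,0],0.0854],[[0,0,0.12],[0,0,0],0.0854],[[0,0,0.12],[0,0,0],0.0854],[[0,0,0.12],[0,0,0],0.0854],[[0,0,0],[-0.032,0.021,0],0.0854],[[0,0,0],[-0.032,0.021,0],0.0854],[[0,0,0],[-0.032,0.021,0],0.0854],[[0,0,0],[-0.032,0.021,0],0.0854],[[0,0,0],[-0.032,0.021,0],0.0854],[[0,0,0],[-0.032,0.021,0],0.0854],[[0,0,0],[-0.032,0.021,0],0.0854]]}}

```text
t: 1.8
ee_pos: [271.9, 296.9, 234.8]
tool_rot: [0.724, 0.69, -0.001, -0.002]
force: [0.6, 1.0, -0.0]
grip_width: 0.997
```

```bash
cat >> h.py <<'E'
from scipy.spatial.transform import Rotation as Ro
def go(x,y,z,yaw=None):
    "yaw: world azimuth (deg) of tool y, mod 180. prints level correction, turn z, and shift in tool axes after the turn"
    s=telemetry.observe(); R=Ro.from_quat(s['tool_rot']).as_matrix()
    az=np.degrees(np.arctan2(R[1,1],R[0,1])); p=s['ee_pos']
    yaw=az if yaw is None else yaw
    d=(yaw-az+90)%180-90; az2=np.radians(az+d)
    ty=np.array([np.cos(az2),np.sin(az2),0]); tz=np.array([0,0,-1]); tx=np.cross(ty,tz); R2=np.c_[tx,ty,tz]
    print('t %.1f'%s['t'],'pos',p.round(1),'az %.1f'%az,'q1,q7',s['q'][[0,6]].round(2),'grip %.3f'%s['grip_width'],'F',s['force'].round(1))
    print('rotvec(tool)',(Ro.from_matrix(R.T@R2).as_rotvec()).round(3),'shift(after) mm',(R2.T@(np.array([x,y,z])-p)).round(1))
E
python3 -c "
from h import *
go(434,92,200,0)"
```

```text
t 1.8 pos [271.9 296.9 234.8] az -2.8 q1,q7 [-1.26 -0.91] grip 0.997 F [ 0.6  1.  -0. ]
rotvec(tool) [-0.005 -0.    -0.048] shift(after) mm [-204.9  162.1   34.8]
```

Call:
{"api": "play_rows", "payload": {"moves": [[[0,0,-0.108],[0,0,0],0.0854],[[0,0,-0.108],[0,0,0],0.0854],[[0,0,0],[-0.033,0.018,0.002],0.0854],[[0,0,0],[-0.033,0.018,0.002],0.0854],[[0,0,0],[-0.033,0.018,0.002],0.0854],[[0,0,0],[-0.033,0.018,0.002],0.0854],[[0,0,0],[-0.033,0.018,0.002],0.0854],[[0,0,0],[-0.033,0.018,0.002],0.0854],[[0,0,0],[-0.03,0.018,0.002],0.0854],[[0,0,0],[0,0,0],0.0854]]}}

```text
t: 2.63
ee_pos: [445.5, 74.9, 222.1]
tool_rot: [0.645, 0.764, 0.004, -0.0]
force: [0.5, -1.0, 0.2]
grip_width: 1.001
```

Run:
```python
from h import *
go(434,92,200,9.6)
w=cap('wrist','w1.png')
print(ray(w,[[320,200]]),proj(w,[[423.4,157.2,8],[445.3,27.4,8]]))
```

```text
t 2.6 pos [445.5  74.9 222.1] az 9.7 q1,q7 [-0.87  0.08] grip 1.001 F [ 0.5 -1.   0.2]
rotvec(tool) [ 0.005 -0.005  0.002] shift(after) mm [18.8 -8.5 22.1]
(array([431.91394328, 139.31090607, 357.37767351]), array([[ 0.04013406, -0.23853768, -0.97030358]])) [[314.93716749  98.95654628]
 [315.17674947 221.9469328 ]]
```

View pics/w1.png

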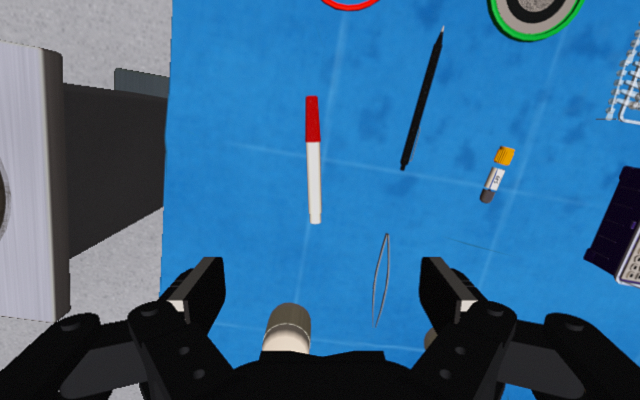

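The wrist view shows the marker from (312,97) to (316,223), the tube from (506,148) to (485,202), and the red bottle cut off at (288,330). I refine the marker and tube from this view.

Run:
```python
from h import *
w=cap('wrist')
h=cv2.cvtColor(w['color'],cv2.COLOR_RGB2HSV)
m=255-cv2.inRange(h,np.array([95,90,40]),np.array([125,255,255]))
for n,(x0,y0,x1,y1) in dict(marker=(290,85,340,235),tube=(470,138,525,215)).items():
    k=np.zeros_like(m);k[y0:y1,x0:x1]=m[y0:y1,x0:x1]
    k=cv2.morphologyEx(k,cv2.MORPH_OPEN,np.ones((3,3)))
    c=max(cv2.findContours(k,0,1)[0],key=cv2.contourArea);(cx,cy),(a,b),an=cv2.minAreaRect(c)
    bp=cv2.boxPoints(((cx,cy),(a,b),an));e=[bp[0]-bp[1],bp[1]-bp[2]];i=int(np.linalg.norm(e[1])>np.linalg.norm(e[0]))
    u=e[i]/2; P=onz(w,[[cx,cy]+u,[cx,cy]-u],8); d=P[0]-P[1]
    print(n,(cx,cy),a,b,'mid',P.mean(0).round(1),'len',np.linalg.norm(d).round(1),'perp az',((np.degrees(np.arctan2(d[1],d[0]))+90+90)%180-90).round(1))
go(434,92,120,9.6)
```

```text
marker (314.5, 162.5) 127.0 15.0 mid [431.7  93.2   8. ] len 136.3 perp az 9.6
tube (505.5517272949219, 158.87930297851562) 16.675920486450195 19.30204963684082 mid [631.3 135.2   8. ] len 19.6 perp az -5.8
t 2.7 pos [442.3  80.6 221.6] az 10.1 q1,q7 [-0.87  0.07] grip 1.004 F [-0.   1.  -0.2]
rotvec(tool) [ 0.001 -0.01   0.009] shift(after) mm [ 12.6  -6.2 101.6]
```

Call:
{"api": "play_rows", "payload": {"moves": [[[0,0,0],[0.007,-0.004,0.025],0.05],[[0,0,0],[0.007,-0.004,0.025],0.05],[[0,0,0],[0,0,0.03],0.05],[[0,0,0],[0,0,0.03],0.05],[[0,0,0],[0,0,0.025],0.05],[[0,0,0],[0,0,0.025],0.05],[[0,0,0],[0,0,0.02],0.05],[[0,0,0],[0,0,0],0.05],[[0,0,0],[0,0,0],0.05]]}}

```text
t: 3.48
ee_pos: [426.1, 115.2, 36.7]
tool_rot: [0.632, 0.775, 0.009, -0.009]
force: [-0.2, -0.5, 0.7]
grip_width: 0.586
```

Run:
```python
from h import *
go(431.7,93.2,14,9.6)
```

```text
t 3.5 pos [426.1 115.2  36.7] az 11.6 q1,q7 [-0.8   0.25] grip 0.586 F [-0.2 -0.5  0.7]
rotvec(tool) [ 0.003 -0.025  0.035] shift(after) mm [-22.7   1.8  22.7]
```

Call:
{"api": "play_rows", "payload": {"moves": [[[0,-0.012,0.017],[-0.011,0.001,0],0.05],[[0,-0.012,0.017],[-0.011,0.001,0.003],0.05],[[0,0,0],[0,0,0.01],0.05],[[0,0,0],[0,0,0.006],0.05],[[0,0,0],[0,0,0],0.05],[[0,0,0],[0,0,0],0.05]]}}

```text
t: 3.98
ee_pos: [436.7, 95.3, 20.5]
tool_rot: [0.645, 0.764, 0.006, 0.003]
force: [1.1, 0.8, 0.0]
grip_width: 0.583
```

Run:
```python
from h import *
go(431.7,93.2,14,9.6);go(431.7,93.2,14,9.6)
```

```text
t 4.0 pos [436.7  95.3  20.5] az 9.7 q1,q7 [-0.77  0.27] grip 0.583 F [1.1 0.8 0. ]
rotvec(tool) [ 0.013 -0.003  0.002] shift(after) mm [-1.2 -5.2  6.5]
t 4.0 pos [436.7  95.3  20.5] az 9.7 q1,q7 [-0.77  0.27] grip 0.583 F [1.1 0.8 0. ]
rotvec(tool) [ 0.013 -0.003  0.002] shift(after) mm [-1.2 -5.2  6.5]
```

Call:
{"api": "play_rows", "payload": {"moves": [[[0.006,0,0],[0,-0.003,0.004],0.05],[[0.006,0,0],[0,-0.002,0.003],0.05],[[0,0,0],[0,0,0],0.03],[[0,0,0],[0,0,0],0.01],[[0,0,0],[0,0,0],0],[[0,0,0],[0,0,0],0],[[0,0,0],[0,0,0],0],[[0,0,0],[0,0,0],0]]}}

```text
t: 4.65
ee_pos: [432.1, 94.8, 13.4]
tool_rot: [0.645, 0.764, 0.002, -0.001]
force: [-0.2, -0.1, 0.1]
grip_width: 0.153
```

Run:
```python
from h import *
go(431.7,93.2,150,-14.6);cap('wrist','w2.png')
```

```text
t 4.7 pos [432.1  94.8  13.4] az 9.7 q1,q7 [-0.76  0.28] grip 0.153 F [-0.2 -0.1  0.1]
rotvec(tool) [ 0.001 -0.004  0.424] shift(after) mm [  -1.6   -0.  -136.6]
```

View pics/w2.png

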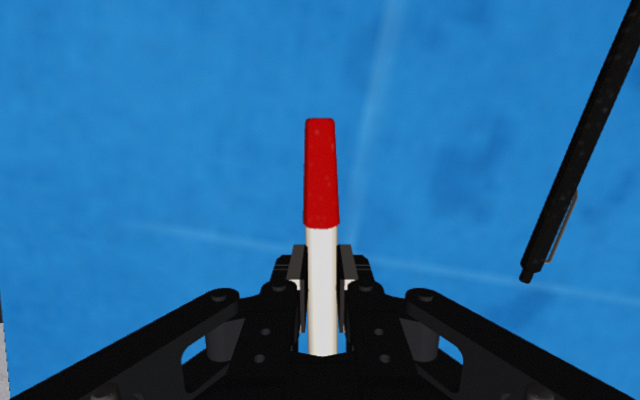

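The marker sits between the pads, red cap forward at (320,170). Lift and turn.

Call:
{"api": "play_rows", "payload": {"moves": [[[0,0,0],[0,0,-0.02],0],[[0,0,0],[0,0,-0.03],0],[[0,0,0.106],[0,0,-0.03],0],[[0,0,0.106],[0,0,-0.03],0],[[0,0,0.106],[0,0,-0.03],0],[[0,0,0.106],[0,0,-0.025],0],[[0,0,0],[0,0,0],0],[[0,0,0],[0,0,0],0]]}}

```text
t: 5.37
ee_pos: [429.1, 93.3, 183.4]
tool_rot: [0.798, 0.603, -0.002, -0.003]
force: [-1.0, -0.2, -1.2]
grip_width: 0.153
```

Run:
```python
from h import *
go(626,-313,180,-14.5)
```

```text
t 5.4 pos [429.1  93.3 183.4] az -15.9 q1,q7 [-1.   -0.37] grip 0.153 F [-1.  -0.2 -1.2]
rotvec(tool) [-0.008 -0.    -0.024] shift(after) mm [-344.1  292.3    3.4]
```

Call:
{"api": "play_rows", "payload": {"moves": [[[-0.004,0,-0.012],[-0.01,0.008,0],0],[[-0.004,0,-0.012],[-0.02,0.017,0],0],[[0,0,0],[-0.029,0.025,0],0],[[0,0,0],[-0.029,0.025,0],0],[[0,0,0],[-0.029,0.025,0],0],[[0,0,0],[-0.029,0.025,0],0],[[0,0,0],[-0.029,0.025,0],0],[[0,0,0],[-0.029,0.025,0],0],[[0,0,0],[-0.029,0.025,0],0],[[0,0,0],[-0.029,0.025,0],0],[[0,0,0],[-0.029,0.025,0],0],[[0,0,0],[-0.02,0.017,0],0],[[0,0,0],[-0.015,0.012,0],0],[[0,0,0],[-0.005,0.004,0],0],[[0,0,0],[0,0,0],0],[[0,0,0],[0,0,0],0]]}}

```text
t: 6.7
ee_pos: [620.2, -302.7, 141.0]
tool_rot: [0.78, 0.625, -0.012, -0.023]
force: [-0.5, 0.5, -0.8]
grip_width: 0.15
```

Run:
```python
from h import *
go(626,-313,120,-14.5)
w=cap('wrist','w3.png')
```

```text
t 6.7 pos [ 620.2 -302.7  141. ] az -12.6 q1,q7 [0.04 0.53] grip 0.150 F [-0.5  0.5 -0.8]
rotvec(tool) [-0.052 -0.01   0.032] shift(after) mm [-8.5  8.2 21. ]
```

View pics/w3.png

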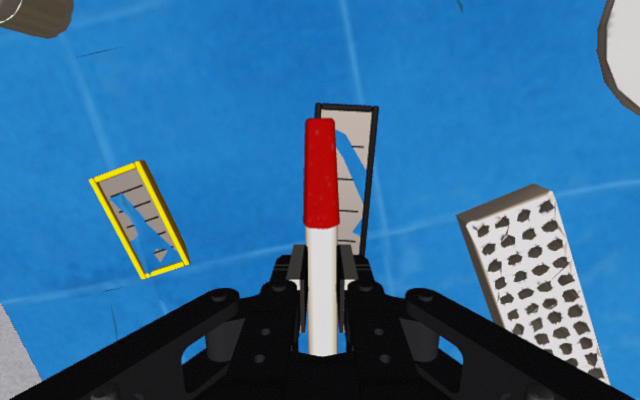

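The wrist view shows the long tray's near corners at (317,103) and (379,107) and its right rim down to (364,250). The whole short tray is visible: (90,180), (142,162), (189,264), (143,279).

Run:
```python
from h import *
w=cap('wrist')
L=onz(w,[(317,103),(379,107),(364,250)],10);print(L.round(1))
S=onz(w,[(90,180),(142,162),(189,264),(143,279)],10);print(S.round(1),S.mean(0).round(1),[np.linalg.norm(S[i]-S[i-1]).round(1) for i in range(4)])
m=L[:2].mean(0);d=L[0]-L[1];d/=np.linalg.norm(d);ax=np.array([d[1],-d[0],0]);
ax*=np.sign(ax@np.array([-42,-163,0]));print('axis dirs',ax.round(3),np.linalg.norm(L[0]-L[1]).round(1),'edge dir',((L[2]-L[1])/np.linalg.norm(L[2]-L[1])).round(3));e=(L[2]-L[1])/np.linalg.norm(L[2]-L[1]);print('centre',(m+87*ax).round(1),(m+87*e).round(1))
d=S[2]+S[3]-S[0]-S[1];print('short dir perp',(np.degrees(np.arctan2(d[1],d[0]))+90).round(1))
go(626,-313,120,-14.5)
b=cap('top')
# height check of trays: same corners from top and wrist
s=270/800
T=[(180+x*s,155+(y-341)*s) for x,y in [(512,352),(506,389),(523,523),(532,561)]]
for p,q in zip([(379,107),(317,103),(142,162),(90,180)],T): print(tri(w,[p],b,[q]))
```

```text
[[ 625.  -223.8   10. ]
 [ 671.4 -237.3   10. ]
 [ 638.  -352.1   10. ]]
[[ 420.5 -242.8   10. ]
 [ 470.8 -237.8   10. ]
 [ 480.4 -334.4   10. ]
 [ 432.9 -340.3   10. ]] [ 451.2 -288.8   10. ] [np.float64(98.4), np.float64(50.5), np.float64(97.2), np.float64(47.9)]
axis dirs [-0.28 -0.96 -0.  ] 48.4 edge dir [-0.279 -0.96   0.   ]
centre [ 623.9 -314.1   10. ] [ 623.9 -314.1   10. ]
short dir perp 6.5
t 6.8 pos [ 620.6 -301.3  141.8] az -12.5 q1,q7 [0.04 0.53] grip 0.151 F [-0.  -0.9 -0.1]
rotvec(tool) [-0.051 -0.01   0.034] shift(after) mm [-10.    8.2  21.8]
(array([ 6.72512849e+02, -2.37441472e+02, -2.30153097e-01]), np.float64(0.5185588286635295))
(array([ 624.49227875, -225.27847012,   12.5396739 ]), np.float64(2.906872443221104))
(array([ 467.93378799, -237.52067157,    5.46362303]), np.float64(0.3850756240104212))
(array([ 423.42101671, -243.25882596,   13.63400076]), np.float64(1.036330253524337))
```

Call:
{"api": "play_rows", "payload": {"moves": [[[-0.026,-0.005,0.024],[0,0,0],0],[[-0.025,-0.005,0.024],[-0.004,0.003,0],0],[[0,0,0],[-0.004,0.003,0],0],[[0,0,0],[-0.002,0.001,0.015],0],[[0,0,0],[0,0,0.02],0],[[0,0,0],[0,0,0.02],0],[[0,0,0],[0,0,0.02],0],[[0,0,0],[0,0,0.015],0],[[0,0,0],[0,0,0],0],[[0,0,0],[0,0,0],0]]}}

```text
t: 7.68
ee_pos: [634.8, -296.5, 58.0]
tool_rot: [0.787, 0.616, 0.009, 0.002]
force: [-0.0, -0.6, 0.6]
grip_width: 0.153
```

Run:
```python
from h import *
go(624.5,-313,21,-15.3)
```

```text
t 7.7 pos [ 634.8 -296.5   58. ] az -13.9 q1,q7 [0.01 0.55] grip 0.153 F [-0.  -0.6  0.6]
rotvec(tool) [ 0.014 -0.011  0.025] shift(after) mm [-18.6  -5.6  37. ]
```

Call:
{"api": "play_rows", "payload": {"moves": [[[0.005,-0.005,0.012],[-0.008,-0.002,0],0],[[0.005,-0.005,0.012],[-0.008,-0.002,0.01],0],[[0,0,0],[-0.002,-0.001,0.01],0],[[0,0,0],[0,0,0.006],0],[[0,0,0],[0,0,0],0],[[0,0,0],[0,0,0],0]]}}

```text
t: 8.18
ee_pos: [627.2, -315.5, 34.4]
tool_rot: [0.795, 0.607, 0.002, 0.004]
force: [0.2, 0.3, 0.3]
grip_width: 0.156
```

Run:
```python
from h import *
go(624.5,-313,21,-15.3)
```

```text
t 8.2 pos [ 627.2 -315.5   34.4] az -15.3 q1,q7 [0.04 0.56] grip 0.156 F [0.2 0.3 0.3]
rotvec(tool) [0.01  0.001 0.   ] shift(after) mm [ 1.7 -3.2 13.4]
```

Fine correction and descent, then release.

Call:
{"api": "play_rows", "payload": {"moves": [[[0.005,0,0],[0.001,-0.002,0.004],0],[[0.003,0,0],[0,-0.001,0.005],0],[[0,0,0],[0,0,0.004],0],[[0,0,0],[0,0,0],0],[[0,0,0],[0,0,0],0]]}}

```text
t: 8.6
ee_pos: [624.7, -313.3, 20.4]
tool_rot: [0.795, 0.607, 0.0, 0.001]
force: [0.7, -0.2, 0.4]
grip_width: 0.151
```

Run:
```python
from h import *
go(624.5,-313,20,-15.3)
```

```text
t 8.6 pos [ 624.7 -313.3   20.4] az -15.3 q1,q7 [0.04 0.57] grip 0.151 F [ 0.7 -0.2  0.4]
rotvec(tool) [0.001 0.001 0.001] shift(after) mm [ 0.3 -0.3  0.4]
```

Call:
{"api": "play_rows", "payload": {"moves": [[[0,0,0],[0,0,0],0.018],[[0,0,0],[0,0,0],0.022],[[0,0,0],[0,0,0],0.026],[[0,0,0],[0,0,0],0.026],[[0,0,0],[0,0,-0.005],0.026],[[0,0,0],[0,0,-0.015],0.03],[[0,0,0],[0,0,-0.03],0.0854],[[0,0,0],[0,0,-0.035],0.0854],[[0,0,0],[0,0,-0.035],0.0854],[[0,0,0],[0,0,-0.035],0.0854],[[0,0,0],[0,0,-0.02],0.0854],[[0,0,0],[0.02,0,0],0.0854],[[0,0,0],[0.035,0,0],0.0854],[[0,0,0],[0.035,0,0],0.0854],[[0,0,0],[0.03,0,0],0.0854],[[0,0,0],[0,0,0],0.0854],[[0,0,0],[0,0,0],0.0854]]}}

```text
t: 10.02
ee_pos: [656.8, -200.7, 224.3]
tool_rot: [0.798, 0.603, 0.003, 0.011]
force: [-0.2, -1.4, 0.8]
grip_width: 1.001
```

Run:
```python
from h import *
go(637,-101.5,160,0)
w=cap('wrist','w4.png'); b=cap('top')
B=cv2.resize(b['color'][150:250,180:450],(640,237),interpolation=cv2.INTER_CUBIC)
cv2.imwrite('pics/c4.png',np.vstack([w['color'][:350],B])[...,::-1])
print(proj(w,[[637,-101.5,98]]))
```

```text
t 10.0 pos [ 656.8 -200.7  224.3] az -15.8 q1,q7 [-0.16  0.3 ] grip 1.001 F [-0.2 -1.4  0.8]
rotvec(tool) [ 0.019  0.011 -0.276] shift(after) mm [ 99.2 -19.8  64.3]
[[258.62985668  81.11768307]]
```

View pics/c4.png

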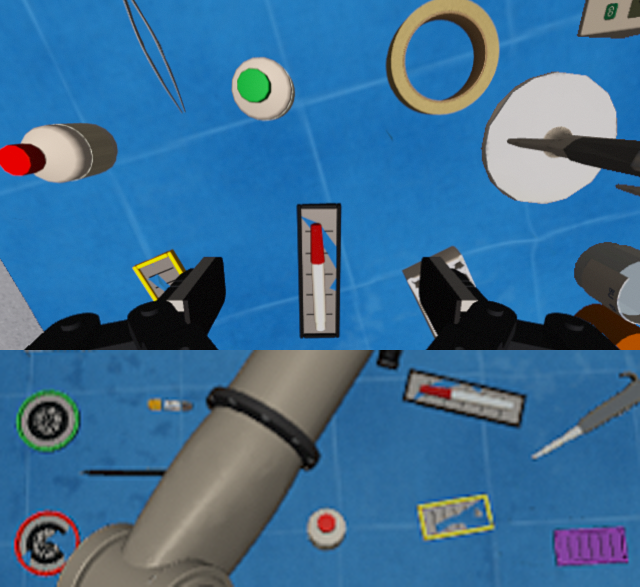

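Marker lies centred in the long tray: pen at (316–320, 224–331), tray at (298–341, 205–336). Green cap is at (254,86), against a prediction of (259,81). Approach the green bottle.

Call:
{"api": "play_rows", "payload": {"moves": [[[0.009,0.005,-0.092],[0,0,0],0.0854],[[0.009,0.005,-0.092],[0,0,0],0.0854],[[0,0,-0.092],[0,0,0],0.0854],[[0,0,0],[0.02,-0.004,0.01],0.0854],[[0,0,0],[0.025,-0.005,0.012],0.0854],[[0,0,0],[0.025,-0.005,0.012],0.0854],[[0,0,0],[0.015,-0.003,0.012],0.0854],[[0,0,0],[0.003,0,0.008],0.0854],[[0,0,0],[0,0,0],0.0854],[[0,0,0],[0,0,0],0.0854]]}}

```text
t: 10.95
ee_pos: [632.5, -133.1, 171.5]
tool_rot: [0.713, 0.701, -0.004, 0.005]
force: [0.7, -0.3, -0.2]
grip_width: 1.003
```

```bash
cat >> h.py <<'E'
def cent(c,lo,hi,mn=30,z=98):
    h=cv2.cvtColor(c['color'],cv2.COLOR_RGB2HSV); m=cv2.inRange(h,np.array(lo),np.array(hi))
    if lo[0]==0: m|=cv2.inRange(h,np.array([168,lo[1],lo[2]]),np.array([180,255,255]))
    n,l,s,ce=cv2.connectedComponentsWithStats(m)
    for i in range(1,n):
        if s[i][4]>=mn: print(s[i].tolist(),ce[i].round(1),'->',onz(c,[ce[i]],z)[0].round(1))
E
python3 - <<'E'
from h import *
go(637,-101.5,150,0)
w=cap('wrist','w5.png'); cent(w,(50,90,40),(85,255,255),60,95)
s=cap('scene');cent(s,(50,90,40),(85,255,255),20,90)
E
```

```text
t 10.9 pos [ 632.5 -133.1  171.5] az -1.0 q1,q7 [-0.29  0.48] grip 1.003 F [ 0.7 -0.3 -0.2]
rotvec(tool) [ 0.001  0.013 -0.017] shift(after) mm [31.6  4.5 21.5]
[304, 153, 37, 39, 1096] [322.3 172.2] -> [ 631.7 -103.    95. ]
[335, 184, 6, 6, 29] [337.6 186.3] -> [ 635.1 -104.4   90. ]
[232, 190, 13, 8, 25] [237.5 195.2] -> [429.7 162.9  90. ]
```

Call:
{"api": "play_rows", "payload": {"moves": [[[0,0.006,-0.009],[0.01,0,0],0.0854],[[0,0.006,-0.009],[0.012,0.001,0.005],0.0854],[[0,0,0],[0.006,0,0.005],0.0854],[[0,0,0],[0,0,0.005],0.0854],[[0,0,0],[0,0,0],0.0854],[[0,0,0],[0,0,0],0.0854]]}}

```text
t: 11.55
ee_pos: [635.8, -108.1, 157.7]
tool_rot: [0.708, 0.706, 0.001, 0.004]
force: [-0.3, 0.3, -0.1]
grip_width: 1.0
```

Run:
```python
from h import *
go(633.5,-103,40,0)
w=cap('wrist','w6.png'); cent(w,(50,90,40),(85,255,255),60,95)
```

```text
t 11.6 pos [ 635.8 -108.1  157.7] az -0.2 q1,q7 [-0.32  0.46] grip 1.000 F [-0.3  0.3 -0.1]
rotvec(tool) [ 0.007  0.004 -0.004] shift(after) mm [  5.1  -2.3 117.7]
[299, 196, 38, 40, 1148] [317.4 216.2] -> [ 631.7 -103.1   95. ]
```

Call:
{"api": "play_rows", "payload": {"moves": [[[0.006,0.004,-0.004],[0.003,-0.002,0.005],0.0854],[[0,0,0],[0.002,-0.001,0.01],0.0854],[[0,0,0],[0,0,0.012],0.0854],[[0,0,0],[0,0,0.012],0.0854],[[0,0,0],[0,0,0.008],0.0854],[[0,0,0],[0,0,0],0.0854],[[0,0,0],[0,0,0],0.0854]]}}

```text
t: 12.18
ee_pos: [631.0, -103.5, 104.0]
tool_rot: [0.707, 0.707, -0.001, -0.001]
force: [0.2, 0.3, 0.1]
grip_width: 1.002
```

Run:
```python
from h import *
go(632.5,-103,40,0)
```

```text
t 12.2 pos [ 631.  -103.5  104. ] az -0.0 q1,q7 [-0.32  0.49] grip 1.002 F [0.2 0.3 0.1]
rotvec(tool) [-0.003 -0.    -0.001] shift(after) mm [ 0.5  1.5 64. ]
```

Call:
{"api": "play_rows", "payload": {"moves": [[[0,0,0],[0,0.001,0.008],0.0854],[[0,0,0],[0,0,0.01],0.0854],[[0,0,0],[0,0,0.01],0.0854],[[0,0,0],[0,0,0.01],0.0854],[[0,0,0],[0,0,0.01],0.0854],[[0,0,0],[0,0,0.008],0.0854],[[0,0,0],[0,0,0.004],0.0854],[[0,0,0],[0,0,0],0.0854],[[0,0,0],[0,0,0],0.0854]]}}

```text
t: 12.93
ee_pos: [631.7, -103.9, 36.7]
tool_rot: [0.708, 0.707, -0.002, -0.001]
force: [-0.1, -0.7, 0.5]
grip_width: 1.002
```

Run:
```python
from h import *
go(632.5,-103,40,0)
```

```text
t 12.9 pos [ 631.7 -103.9   36.7] az -0.1 q1,q7 [-0.3   0.52] grip 1.002 F [-0.1 -0.7  0.5]
rotvec(tool) [-0.004  0.    -0.001] shift(after) mm [ 0.9  0.8 -3.3]
```

Close slowly to centre the bottle, then check the grip.

Call:
{"api": "play_rows", "payload": {"moves": [[[0,0,0],[0,0,-0.003],0.075],[[0,0,0],[0,0,0],0.068],[[0,0,0],[0,0,0],0.062],[[0,0,0],[0,0,0],0.057],[[0,0,0],[0,0,0],0.052],[[0,0,0],[0,0,0],0.04],[[0,0,0],[0,0,0],0.02],[[0,0,0],[0,0,0],0.02],[[0,0,0],[0,0,0],0.02],[[0,0,0],[0,0,-0.005],0.02],[[0,0,0],[0,0,-0.01],0.02],[[0,0,0],[0,0,0],0.02],[[0,0,0],[0,0,0],0.02]]}}

```text
t: 14.02
ee_pos: [632.6, -104.0, 58.1]
tool_rot: [0.707, 0.707, -0.001, -0.0]
force: [-1.0, 1.1, -1.8]
grip_width: 0.585
```

Run:
```python
from h import *
go(616,291,170,0)
cap('wrist','w7.png')
```

```text
t 14.0 pos [ 632.6 -104.    58.1] az -0.1 q1,q7 [-0.31  0.51] grip 0.585 F [-1.   1.1 -1.8]
rotvec(tool) [-0.001  0.    -0.001] shift(after) mm [ 395.   -16.6 -111.9]
```

View pics/w7.png

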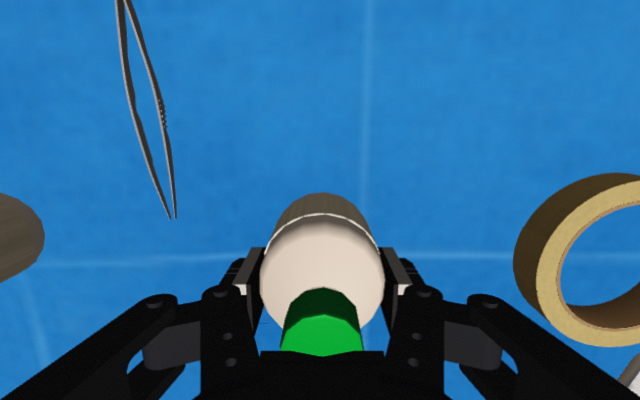

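Bottle held squarely: opening is about 50 mm, and the cap is at (322,320). Lift and carry to the green coaster.

Call:
{"api": "play_rows", "payload": {"moves": [[[0,0,0],[0,0,-0.02],0.02],[[0,0,0],[0,0,-0.03],0.02],[[0,0,0],[0.01,0,-0.02],0.02],[[0,0,0],[0.02,-0.001,-0.01],0.02],[[0,0,0],[0.03,-0.001,0],0.02],[[0,0,0],[0.03,-0.001,0],0.02],[[0,0,0],[0.03,-0.001,0],0.02],[[0,0,0],[0.03,-0.001,0],0.02],[[0,0,0],[0.03,-0.001,0],0.02],[[0,0,0],[0.03,-0.001,0],0.02],[[0,0,0],[0.03,-0.002,0],0.02],[[0,0,0],[0.03,-0.002,0],0.02],[[0,0,0],[0.02,-0.002,0],0.02],[[0,0,0],[0.01,-0.002,0],0.02],[[0,0,0],[0,0,0],0.02],[[0,0,0],[0,0,0],0.02]]}}

```text
t: 15.4
ee_pos: [617.7, 204.8, 139.0]
tool_rot: [0.711, 0.703, -0.002, 0.0]
force: [-0.9, -0.6, -0.8]
grip_width: 0.582
```

Run:
```python
from h import *
go(616,291,120,0)
```

```text
t 15.4 pos [617.7 204.8 139. ] az -0.6 q1,q7 [-0.79 -0.03] grip 0.582 F [-0.9 -0.6 -0.8]
rotvec(tool) [-0.003  0.004 -0.01 ] shift(after) mm [86.2 -1.7 19. ]
```

```bash
cat >> h.py <<'E'
def ring(c,lo,hi,z=9):
    h=cv2.cvtColor(c['color'],cv2.COLOR_RGB2HSV); m=cv2.inRange(h,np.array(lo),np.array(hi))
    if lo[0]==0: m|=cv2.inRange(h,np.array([168,lo[1],lo[2]]),np.array([180,255,255]))
    for k in cv2.findContours(m,cv2.RETR_EXTERNAL,cv2.CHAIN_APPROX_NONE)[0]:
        if len(k)<60: continue
        P=onz(c,k.reshape(-1,2),z)[:,:2]
        A=np.c_[2*P,np.ones(len(P))];s=np.linalg.lstsq(A,(P**2).sum(1),rcond=None)[0]
        print('ring px',k.reshape(-1,2).mean(0).round(0),'ctr',s[:2].round(1),'R',np.sqrt(s[2]+s[0]**2+s[1]**2).round(1))
E
python3 - <<'E'
from h import *
w=cap('wrist','w8.png');ring(w,(50,80,40),(85,255,255))
t=cap('top');ring(t,(50,80,40),(85,255,255));ring(t,(0,120,80),(8,255,255))
E
```

```text
ring px [319. 323.] ctr [614.4  80.1] R 37.0
ring px [319.  87.] ctr [614.  290.1] R 45.1
ring px [481. 208.] ctr [ 481.2 -662.5] R 98.6
ring px [197. 182.] ctr [616.1 290.8] R 42.8
ring px [199. 231.] ctr [438.3 287.6] R 44.4
ring px [570. 196.] ctr [ 507.4 -974.9] R 33.1
ring px [239.  90.] ctr [941.1 157.5] R 54.9
```

Call:
{"api": "play_rows", "payload": {"moves": [[[0,0.004,-0.008],[0.015,0,0],0.02],[[0,0,0],[0.02,-0.001,0],0.02],[[0,0,0],[0.02,-0.001,0.005],0.02],[[0,0,0],[0.015,0,0.01],0.02],[[0,0,0],[0.008,0,0.015],0.02],[[0,0,0],[0,0,0.012],0.02],[[0,0,0],[0,0,0.008],0.02],[[0,0,0],[0,0,0],0.02],[[0,0,0],[0,0,0],0.02]]}}

```text
t: 16.25
ee_pos: [620.5, 270.3, 84.1]
tool_rot: [0.716, 0.698, -0.003, 0.002]
force: [0.6, -1.0, -0.8]
grip_width: 0.582
```

Run:
```python
from h import *
go(614.5,290.3,60,0)
```

```text
t 16.2 pos [620.5 270.3  84.1] az -1.5 q1,q7 [-0.84 -0.12] grip 0.582 F [ 0.6 -1.  -0.8]
rotvec(tool) [-0.002  0.007 -0.026] shift(after) mm [20.  -6.  24.1]
```

Call:
{"api": "play_rows", "payload": {"moves": [[[0,0.004,-0.012],[0.007,-0.002,0],0.02],[[0,0.003,-0.012],[0.008,-0.002,0.002],0.02],[[0,0,0],[0.005,-0.002,0.008],0.02],[[0,0,0],[0.002,-0.001,0.008],0.02],[[0,0,0],[0,0,0.004],0.02],[[0,0,0],[0,0,0],0.02],[[0,0,0],[0,0,0],0.02]]}}

```text
t: 16.83
ee_pos: [614.1, 291.9, 61.0]
tool_rot: [0.708, 0.706, 0.0, -0.0]
force: [0.4, -0.1, -1.8]
grip_width: 0.585
```

Run:
```python
from h import *
go(614.5,290.3,46,0)
w=cap('wrist','w9.png')
```

```text
t 16.8 pos [614.1 291.9  61. ] az -0.2 q1,q7 [-0.86 -0.12] grip 0.585 F [ 0.4 -0.1 -1.8]
rotvec(tool) [-0.    -0.    -0.003] shift(after) mm [-1.6  0.4 15. ]
```

Descend to about 48, feeling for contact.

Call:
{"api": "play_rows", "payload": {"moves": [[[0,0,0],[-0.001,0,0.004],0.02],[[0,0,0],[0,0,0.004],0.02],[[0,0,0],[0,0,0.003],0.02],[[0,0,0],[0,0,0.001],0.02],[[0,0,0],[0,0,0],0.02]]}}

```text
t: 17.3
ee_pos: [615.1, 289.6, 48.6]
tool_rot: [0.709, 0.705, 0.0, 0.001]
force: [0.4, 0.6, -1.8]
grip_width: 0.584
```

Run:
```python
from h import *
go(614.5,290.3,46,0)
```

```text
t 17.3 pos [615.1 289.6  48.6] az -0.3 q1,q7 [-0.86 -0.11] grip 0.584 F [ 0.4  0.6 -1.8]
rotvec(tool) [ 0.002  0.    -0.005] shift(after) mm [ 0.7 -0.6  2.6]
```

Call:
{"api": "play_rows", "payload": {"moves": [[[0,0,0],[0,0,0.001],0.02],[[0,0,0],[0,0,0.001],0.02],[[0,0,0],[0,0,0.001],0.02],[[0,0,0],[0,0,0],0.02]]}}

```text
t: 17.63
ee_pos: [615.6, 289.5, 48.0]
tool_rot: [0.709, 0.705, 0.001, 0.0]
force: [0.9, -0.1, -1.5]
grip_width: 0.586
```

Call:
{"api": "play_rows", "payload": {"moves": [[[0,0,0],[0,0,0.002],0.02],[[0,0,0],[0,0,0.002],0.02],[[0,0,0],[0,0,0.001],0.02],[[0,0,0],[0,0,0],0.02]]}}

```text
t: 17.97
ee_pos: [616.3, 289.7, 47.9]
tool_rot: [0.709, 0.705, 0.003, 0.0]
force: [0.3, -0.3, -2.1]
grip_width: 0.585
```

Call:
{"api": "play_rows", "payload": {"moves": [[[0,0,0],[0,-0.001,0.003],0.02],[[0,0,0],[0,0,0.003],0.02],[[0,0,0],[0,0,0],0.02]]}}

```text
t: 18.22
ee_pos: [616.9, 290.0, 48.5]
tool_rot: [0.709, 0.706, 0.005, 0.0]
force: [-0.4, 0.3, -2.2]
grip_width: 0.582
```

Run:
```python
from h import *
go(614.5,290.3,46,0)
c=cap('scene');w=cap('wrist')
cv2.imwrite('pics/c10.png',np.vstack([cv2.resize(c['color'][160:240,190:310],(600,400),interpolation=cv2.INTER_CUBIC),w['color'][200:400,20:620]])[...,::-1])
```

```text
t 18.2 pos [616.9 290.   48.5] az -0.2 q1,q7 [-0.86 -0.11] grip 0.582 F [-0.4  0.3 -2.2]
rotvec(tool) [ 0.007 -0.006 -0.004] shift(after) mm [ 0.3 -2.4  2.5]
```

View pics/c10.png

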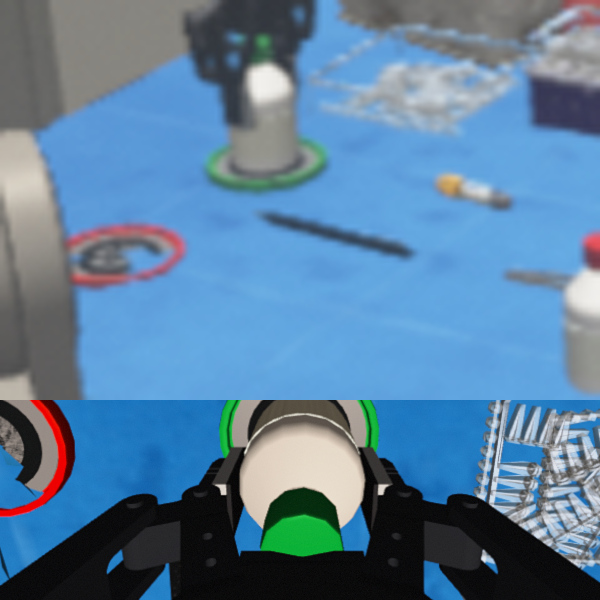

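The bottle appears seated on the coaster: z stalls and the bottle sits inside the ring in both views. Release and rise.

Call:
{"api": "play_rows", "payload": {"moves": [[[0,0,0],[0,-0.001,-0.001],0.02],[[0,0,0],[0,0,0],0.052],[[0,0,0],[0,0,0],0.056],[[0,0,0],[0,0,0],0.062],[[0,0,0],[0,0,0],0.075],[[0,0,0],[0,0,0],0.0854],[[0,0,0],[0,0,0],0.0854],[[0,0,0],[0,0,0],0.0854]]}}

```text
t: 18.98
ee_pos: [615.8, 290.3, 45.6]
tool_rot: [0.708, 0.706, 0.004, 0.001]
force: [-0.2, -0.0, 0.4]
grip_width: 1.003
```

Run:
```python
from h import *
go(614.5,290.3,190,0)
```

```text
t 19.0 pos [615.8 290.3  45.6] az -0.2 q1,q7 [-0.86 -0.11] grip 1.003 F [-0.2 -0.   0.4]
rotvec(tool) [ 0.007 -0.004 -0.004] shift(after) mm [   0.    -1.3 -144.4]
```

Call:
{"api": "play_rows", "payload": {"moves": [[[0.006,-0.004,0],[0,-0.001,-0.01],0.0854],[[0,0,0],[0,0,-0.02],0.0854],[[0,0,0],[0,0,-0.02],0.0854],[[0,0,0],[0,0,-0.03],0.0854],[[0,0,0],[0,0,-0.03],0.0854],[[0,0,0],[0,0,-0.02],0.0854],[[0,0,0],[0,0,-0.01],0.0854],[[0,0,0],[-0.01,0,0],0.0854],[[0,0,0],[-0.02,0.002,0],0.0854],[[0,0,0],[-0.03,0.002,0],0.0854],[[0,0,0],[-0.03,0.002,0],0.0854],[[0,0,0],[-0.03,0.002,0],0.0854],[[0,0,0],[-0.02,0,0],0.0854],[[0,0,0],[-0.01,0,0],0.0854],[[0,0,0],[0,0,0],0.0854],[[0,0,0],[0,0,0],0.0854]]}}

```text
t: 20.32
ee_pos: [615.6, 130.1, 178.9]
tool_rot: [0.708, 0.706, -0.008, -0.004]
force: [-0.1, 1.0, -0.3]
grip_width: 0.999
```

Run:
```python
from h import *
go(630,112,14,-7)
w=cap('wrist','w11.png')
cent(w,(50,90,40),(85,255,255),60,103); ring(w,(50,90,40),(85,255,255)); cent(w,(15,130,120),(30,255,255),60,8)
```

```text
t 20.3 pos [615.6 130.1 178.9] az -0.2 q1,q7 [-0.7   0.07] grip 0.999 F [-0.1  1.  -0.3]
rotvec(tool) [-0.018  0.007  0.119] shift(after) mm [-16.2  16.5 164.9]
[271, 0, 110, 59, 1360] [325.   33.6] -> [614.7 242.4 103. ]
ring px [325.  32.] ctr [614. 288.] R 41.4
[335, 173, 17, 21, 305] [343.3 183.3] -> [631.3 133.9   8. ]
```

View pics/w11.png

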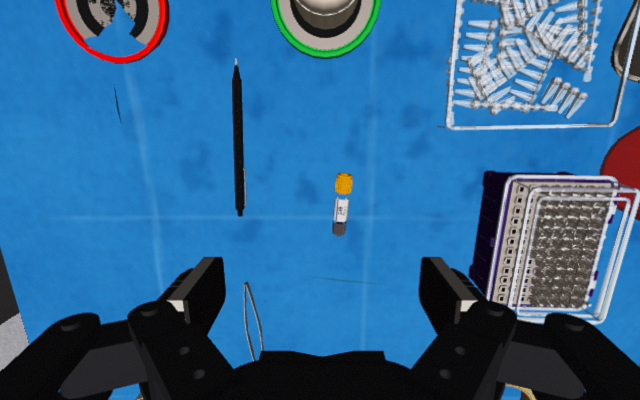

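Tube runs from (344,172) to (339,236), and the green bottle stands inside its ring at the top (325,5).

Run:
```python
from h import *
w=cap('wrist')
P=onz(w,[(344,172.5),(339,236.5)],8);d=P[0]-P[1];print(P.round(1),P.mean(0).round(1),np.linalg.norm(d),np.degrees(np.arctan2(d[1],d[0]))-90)
x,y=P.mean(0)[:2];go(x,y,14,np.degrees(np.arctan2(d[1],d[0]))-90)
```

```text
[[631.6 144.3   8. ]
 [627.7  79.7   8. ]] [629.7 112.    8. ] 64.72170959809603 -3.488592195136107
t 20.4 pos [615.8 131.4 179.1] az -0.1 q1,q7 [-0.71  0.07] grip 1.000 F [ 0.5  0.8 -0.1]
rotvec(tool) [-0.017  0.006  0.06 ] shift(after) mm [-18.5  15.1 165.1]
```

Call:
{"api": "play_rows", "payload": {"moves": [[[-0.008,0.003,0.035],[-0.004,0.004,0],0.05],[[-0.008,0.003,0.035],[-0.007,0.006,0.01],0.05],[[0,0,0],[-0.006,0.004,0.02],0.05],[[0,0,0],[-0.002,0,0.025],0.05],[[0,0,0],[0,0,0.025],0.05],[[0,0,0],[0,0,0.025],0.05],[[0,0,0],[0,0,0.015],0.05],[[0,0,0],[0,0,0.005],0.05],[[0,0,0],[0,0,0],0.05],[[0,0,0],[0,0,0],0.05]]}}

```text
t: 21.25
ee_pos: [633.6, 122.0, 43.9]
tool_rot: [0.732, 0.682, 0.004, 0.001]
force: [-0.1, -0.9, 0.8]
grip_width: 0.586
```

Run:
```python
from h import *
go(629.7,112,14,-4.5)
```

```text
t 21.2 pos [633.6 122.   43.9] az -4.1 q1,q7 [-0.66  0.1 ] grip 0.586 F [-0.1 -0.9  0.8]
rotvec(tool) [ 0.007 -0.004  0.008] shift(after) mm [-10.3  -3.1  29.9]
```

Call:
{"api": "play_rows", "payload": {"moves": [[[0.006,-0.004,0.008],[-0.005,-0.002,0.004],0.05],[[0,0,0],[-0.004,-0.001,0.008],0.05],[[0,0,0],[-0.001,0,0.008],0.05],[[0,0,0],[0,0,0.005],0.05],[[0,0,0],[0,0,0],0.05],[[0,0,0],[0,0,0],0.05]]}}

```text
t: 21.75
ee_pos: [633.2, 111.4, 20.7]
tool_rot: [0.735, 0.678, 0.003, 0.003]
force: [-0.2, -0.3, -0.2]
grip_width: 0.583
```

Run:
```python
from h import *
go(629.7,112,14,-4.5)
```

```text
t 21.8 pos [633.2 111.4  20.7] az -4.6 q1,q7 [-0.64  0.12] grip 0.583 F [-0.2 -0.3 -0.2]
rotvec(tool) [ 0.008 -0.001 -0.001] shift(after) mm [ 0.3 -3.5  6.7]
```

Call:
{"api": "play_rows", "payload": {"moves": [[[0.005,0,0],[0,-0.002,0.004],0.05],[[0.002,0,0],[0,-0.001,0.003],0.05],[[0,0,0],[0,0,0],0.03],[[0,0,0],[0,0,0],0.02],[[0,0,0],[0,0,0],0.01],[[0,0,0],[0,0,0],0],[[0,0,0],[0,0,0],0],[[0,0,0],[0,0,0],0]]}}

```text
t: 22.42
ee_pos: [631.0, 112.2, 14.2]
tool_rot: [0.735, 0.678, 0.002, 0.0]
force: [0.4, -0.5, -0.2]
grip_width: 0.143
```

Run:
```python
from h import *
go(629.7,112,14,-4.5)
```

```text
t 22.4 pos [631.  112.2  14.2] az -4.5 q1,q7 [-0.64  0.13] grip 0.143 F [ 0.4 -0.5 -0.2]
rotvec(tool) [ 0.003 -0.002 -0.001] shift(after) mm [-0.3 -1.3  0.2]
```

Call:
{"api": "play_rows", "payload": {"moves": [[[0,0,0],[0,0,-0.02],0],[[0,0,0],[0,0,-0.03],0],[[0,0,-0.096],[0,0,-0.03],0],[[0,0,-0.096],[0,0,-0.035],0],[[0,0,0],[0,0,-0.035],0],[[0,0,0],[0,0,-0.02],0],[[0,0,0],[-0.01,-0.006,0],0],[[0,0,0],[-0.02,-0.012,0],0],[[0,0,0],[-0.03,-0.018,0],0],[[0,0,0],[-0.034,-0.02,0],0],[[0,0,0],[-0.034,-0.02,0],0],[[0,0,0],[-0.034,-0.02,0],0],[[0,0,0],[-0.034,-0.02,0],0],[[0,0,0],[-0.034,-0.02,0],0],[[0,0,0],[-0.034,-0.02,0],0],[[0,0,0],[-0.034,-0.02,0],0],[[0,0,0],[-0.03,-0.018,0],0],[[0,0,0],[-0.015,-0.01,0],0],[[0,0,0],[0,0,0],0],[[0,0,0],[0,0,0],0]]}}

```text
t: 24.08
ee_pos: [452.0, -269.5, 179.0]
tool_rot: [0.663, 0.749, -0.002, -0.006]
force: [-0.1, 0.5, -1.2]
grip_width: 0.14
```

Run:
```python
from h import *
go(451,-288.5,60,6.5)
```

```text
t 24.1 pos [ 452.  -269.5  179. ] az 7.0 q1,q7 [-0.14  0.92] grip 0.140 F [-0.1  0.5 -1.2]
rotvec(tool) [-0.012 -0.006  0.009] shift(after) mm [-18.8  -3.2 119. ]
```

Call:
{"api": "play_rows", "payload": {"moves": [[[-0.006,-0.003,0.005],[-0.006,-0.001,0],0],[[-0.006,-0.003,0.004],[-0.008,-0.001,0.01],0],[[0,0,0],[-0.005,-0.001,0.02],0],[[0,0,0],[0,0,0.025],0],[[0,0,0],[0,0,0.025],0],[[0,0,0],[0,0,0.02],0],[[0,0,0],[0,0,0.012],0],[[0,0,0],[0,0,0.005],0],[[0,0,0],[0,0,0],0],[[0,0,0],[0,0,0],0]]}}

```text
t: 24.92
ee_pos: [458.0, -279.0, 49.6]
tool_rot: [0.658, 0.753, 0.002, -0.001]
force: [-0.8, -0.7, 0.0]
grip_width: 0.141
```

Run:
```python
from h import *
go(451,-288.5,20.5,6.5)
```

```text
t 24.9 pos [ 458.  -279.    49.6] az 7.7 q1,q7 [-0.03  1.07] grip 0.141 F [-0.8 -0.7  0. ]
rotvec(tool) [ 0.003 -0.005  0.02 ] shift(after) mm [-8.7 -8.  29.1]
```

Call:
{"api": "play_rows", "payload": {"moves": [[[0.003,-0.004,0.01],[-0.004,-0.004,0],0],[[0,0,0.01],[-0.004,-0.003,0.006],0],[[0,0,0],[-0.001,-0.001,0.008],0],[[0,0,0],[0,0,0.005],0],[[0,0,0],[0,0,0],0],[[0,0,0],[0,0,0],0]]}}

```text
t: 25.42
ee_pos: [453.4, -291.4, 31.8]
tool_rot: [0.666, 0.746, 0.001, 0.003]
force: [-0.9, -0.2, -0.9]
grip_width: 0.142
```

Run:
```python
from h import *
go(451,-288.5,20.5,6.5)
```

```text
t 25.4 pos [ 453.4 -291.4   31.8] az 6.5 q1,q7 [-0.    1.09] grip 0.142 F [-0.9 -0.2 -0.9]
rotvec(tool) [ 0.005  0.004 -0.   ] shift(after) mm [ 3.2 -2.  11.3]
```

Call:
{"api": "play_rows", "payload": {"moves": [[[0.004,0.003,0],[0.002,-0.001,0.004],0],[[0,0,0],[0.001,-0.001,0.005],0],[[0,0,0],[0,0,0.002],0],[[0,0,0],[0,0,0],0],[[0,0,0],[0,0,0],0]]}}

```text
t: 25.83
ee_pos: [451.2, -288.4, 19.9]
tool_rot: [0.666, 0.746, 0.0, 0.001]
force: [-0.4, -0.7, 0.9]
grip_width: 0.14
```

Run:
```python
from h import *
go(451,-288.5,20.5,6.5)
```

```text
t 25.8 pos [ 451.2 -288.4   19.9] az 6.5 q1,q7 [0.  1.1] grip 0.140 F [-0.4 -0.7  0.9]
rotvec(tool) [ 0.002  0.001 -0.   ] shift(after) mm [-0.  -0.2 -0.6]
```

Release, lift, and shift towards the red bottle (+y).

Call:
{"api": "play_rows", "payload": {"moves": [[[0,0,0],[0,0,0],0.018],[[0,0,0],[0,0,0],0.022],[[0,0,0],[0,0,0],0.026],[[0,0,0],[0,0,0],0.026],[[0,0,0],[0,0,-0.005],0.026],[[0,0,0],[0,0,-0.015],0.03],[[0,0,0],[0,0,-0.03],0.0854],[[0,0,0],[0,0,-0.035],0.0854],[[0,0,0],[0,0,-0.035],0.0854],[[0,0,0],[0,0,-0.035],0.0854],[[0,0,0],[0,0,-0.02],0.0854],[[0,0,0],[0.02,0,0],0.0854],[[0,0,0],[0.03,0,0],0.0854],[[0,0,0],[0.025,0,0],0.0854],[[0,0,0],[0.015,0,0],0.0854],[[0,0,0],[0,0,0],0.0854],[[0,0,0],[0,0,0],0.0854]]}}

```text
t: 27.25
ee_pos: [439.9, -199.8, 209.5]
tool_rot: [0.669, 0.743, 0.002, 0.004]
force: [0.1, -1.5, 1.0]
grip_width: 0.998
```

Run:
```python
from h import *
go(439,-104,160,0)
w=cap('wrist','w12.png'); cent(w,(0,130,80),(8,255,255),60,95)
t=cap('top');cent(t,(0,130,80),(8,255,255),20,95)
```

```text
t 27.2 pos [ 439.9 -199.8  209.5] az 6.0 q1,q7 [-0.35  0.71] grip 0.998 F [ 0.1 -1.5  1. ]
rotvec(tool) [0.009 0.004 0.105] shift(after) mm [95.8 -0.9 49.5]
[314, 57, 34, 37, 973] [330.9  75.4] -> [ 435.5 -105.6   95. ]
[474, 245, 30, 40, 534] [488.7 265. ] -> [ 583.8 -239.    95. ]
[244, 59, 7, 11, 33] [246.9  63.5] -> [997.1 114.8  95. ]
[226, 73, 27, 35, 615] [239.5  92.3] -> [890.  139.6  95. ]
[560, 187, 22, 21, 160] [570.4 196.6] -> [ 490.2 -912.2   95. ]
[186, 218, 28, 27, 152] [198.7 230.8] -> [426.6 264.   95. ]
```

View pics/w12.png

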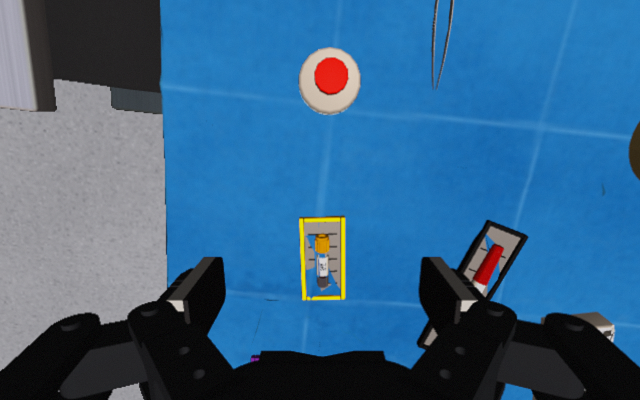

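Tube lies centred in the short tray: tube (322, 234–289), tray (300–346, 217–300). Red cap is at (331,75). Approach the red bottle keeping this yaw.

Call:
{"api": "play_rows", "payload": {"moves": [[[0.004,0.002,0],[0.01,0.001,0.005],0.0854],[[0.004,0.002,0],[0.025,0.001,0.01],0.0854],[[0,0,0],[0.025,0.001,0.012],0.0854],[[0,0,0],[0.02,0.001,0.012],0.0854],[[0,0,0],[0.01,0.001,0.008],0.0854],[[0,0,0],[0,0,0],0.0854],[[0,0,0],[0,0,0],0.0854]]}}

```text
t: 27.93
ee_pos: [435.4, -115.9, 159.0]
tool_rot: [0.676, 0.737, -0.004, 0.003]
force: [0.9, -0.4, 1.2]
grip_width: 1.002
```

Run:
```python
from h import *
go(436,-105,105,6)
w=cap('wrist'); cent(w,(0,130,80),(8,255,255),60,95)
```

```text
t 27.9 pos [ 435.4 -115.9  159. ] az 4.9 q1,q7 [-0.52  0.5 ] grip 1.002 F [ 0.9 -0.4  1.2]
rotvec(tool) [-0.002  0.009 -0.019] shift(after) mm [10.8  1.7 54. ]
[308, 190, 38, 37, 1120] [326.7 208.1] -> [ 435.7 -106.1   95. ]
```

Call:
{"api": "play_rows", "payload": {"moves": [[[0,0.005,-0.01],[0.005,0,0.003],0.0854],[[0,0.004,-0.009],[0.004,0.001,0.01],0.0854],[[0,0,0],[0.001,0,0.012],0.0854],[[0,0,0],[0,0,0.012],0.0854],[[0,0,0],[0,0,0.01],0.0854],[[0,0,0],[0,0,0.004],0.0854],[[0,0,0],[0,0,0],0.0854],[[0,0,0],[0,0,0],0.0854]]}}

```text
t: 28.65
ee_pos: [438.2, -112.9, 106.4]
tool_rot: [0.672, 0.74, 0.0, 0.003]
force: [0.5, -0.7, 0.3]
grip_width: 1.002
```

Run:
```python
from h import *
go(436,-105.5,40,6)
```

```text
t 28.6 pos [ 438.2 -112.9  106.4] az 5.5 q1,q7 [-0.47  0.58] grip 1.002 F [ 0.5 -0.7  0.3]
rotvec(tool) [ 0.004  0.005 -0.009] shift(after) mm [ 7.6 -1.4 66.4]
```

Call:
{"api": "play_rows", "payload": {"moves": [[[0.003,0.003,-0.005],[0.004,-0.001,0.002],0.0854],[[0,0,0],[0.003,0,0.006],0.0854],[[0,0,0],[0,0,0.01],0.0854],[[0,0,0],[0,0,0.008],0.0854],[[0,0,0],[0,0,0.004],0.0854],[[0,0,0],[0,0,0],0.0854],[[0,0,0],[0,0,0],0.0854]]}}

```text
t: 29.23
ee_pos: [437.7, -105.4, 74.3]
tool_rot: [0.67, 0.742, 0.001, 0.002]
force: [-0.4, 0.3, -0.3]
grip_width: 1.003
```

Run:
```python
from h import *
go(436,-105.5,40,6)
```

```text
t 29.2 pos [ 437.7 -105.4   74.3] az 5.9 q1,q7 [-0.45  0.62] grip 1.003 F [-0.4  0.3 -0.3]
rotvec(tool) [ 0.003  0.001 -0.003] shift(after) mm [ 0.1 -1.7 34.3]
```

Call:
{"api": "play_rows", "payload": {"moves": [[[0.002,0,-0.002],[0,-0.001,0.006],0.0854],[[0,0,0],[0,0,0.01],0.0854],[[0,0,0],[0,0,0.01],0.0854],[[0,0,0],[0,0,0.005],0.0854],[[0,0,0],[0,0,0],0.0854],[[0,0,0],[0,0,0],0.0854],[[0,0,0],[0,0,0],0.075],[[0,0,0],[0,0,0],0.068],[[0,0,0],[0,0,0],0.062],[[0,0,0],[0,0,0],0.057],[[0,0,0],[0,0,0],0.052],[[0,0,0],[0,0,0],0.04],[[0,0,0],[0,0,0],0.02],[[0,0,0],[0,0,0],0.02],[[0,0,0],[0,0,0],0.02]]}}

```text
t: 30.48
ee_pos: [437.7, -106.1, 40.9]
tool_rot: [0.669, 0.743, 0.001, 0.002]
force: [-0.3, 0.3, -0.4]
grip_width: 0.582
```

Run:
```python
from h import *
go(438,287.5,120,6)
```

```text
t 30.5 pos [ 437.7 -106.1   40.9] az 6.0 q1,q7 [-0.41  0.68] grip 0.582 F [-0.3  0.3 -0.4]
rotvec(tool) [ 0.004  0.002 -0.001] shift(after) mm [391.4  41.5 -79.1]
```

Gripped at TCP z 40.9, so the floor contact should come near z 46. Lift and carry.

Call:
{"api": "play_rows", "payload": {"moves": [[[0,0,0],[0,0,-0.01],0.02],[[0,0,0],[0,0,-0.02],0.02],[[0,0,0],[0,0,-0.03],0.02],[[0,0,0],[0,0,-0.02],0.02],[[0,0,0],[0.01,0.001,-0.01],0.02],[[0,0,0],[0.02,0.002,0],0.02],[[0,0,0],[0.03,0.003,0],0.02],[[0,0,0],[0.033,0.004,0],0.02],[[0,0,0],[0.033,0.004,0],0.02],[[0,0,0],[0.033,0.004,0],0.02],[[0,0,0],[0.033,0.004,0],0.02],[[0,0,0],[0.033,0.004,0],0.02],[[0,0,0],[0.033,0.004,0],0.02],[[0,0,0],[0.033,0.004,0],0.02],[[0,0,0],[0.025,0.003,0],0.02],[[0,0,0],[0.012,0.001,0],0.02],[[0,0,0],[0,0,0],0.02],[[0,0,0],[0,0,0],0.02]]}}

```text
t: 31.98
ee_pos: [443.3, 233.9, 143.4]
tool_rot: [0.675, 0.738, 0.003, 0.004]
force: [0.1, -1.0, -1.5]
grip_width: 0.586
```

Run:
```python
from h import *
go(438,287.5,75,6)
w=cap('wrist','w13.png');ring(w,(0,130,80),(8,255,255))
```

```text
t 32.0 pos [443.3 233.9 143.4] az 5.1 q1,q7 [-1.06 -0.22] grip 0.586 F [ 0.1 -1.  -1.5]
rotvec(tool) [ 0.01   0.002 -0.015] shift(after) mm [53.9  0.3 68.4]
ring px [322. 340.] ctr [455.7  91.3] R 29.1
ring px [318. 130.] ctr [435.2 286.7] R 45.1
```

Call:
{"api": "play_rows", "payload": {"moves": [[[0.005,0.001,-0.008],[0.01,0,0],0.02],[[0.004,0.001,-0.007],[0.018,-0.001,0.005],0.02],[[0,0,0],[0.015,0,0.012],0.02],[[0,0,0],[0.008,0,0.015],0.02],[[0,0,0],[0.001,0,0.015],0.02],[[0,0,0],[0,0,0.012],0.02],[[0,0,0],[0,0,0.005],0.02],[[0,0,0],[0,0,0],0.02],[[0,0,0],[0,0,0],0.02]]}}

```text
t: 32.78
ee_pos: [439.3, 284.0, 76.5]
tool_rot: [0.675, 0.738, 0.0, -0.001]
force: [-0.3, -0.2, -1.8]
grip_width: 0.585
```

Run:
```python
from h import *
go(436,287,48,6)
```

```text
t 32.8 pos [439.3 284.   76.5] az 5.1 q1,q7 [-1.07 -0.23] grip 0.585 F [-0.3 -0.2 -1.8]
rotvec(tool) [-0.001 -0.002 -0.016] shift(after) mm [ 3.4 -3.  28.5]
```

Call:
{"api": "play_rows", "payload": {"moves": [[[0,-0.001,-0.008],[0.002,-0.001,0.004],0.02],[[0,-0.001,-0.008],[0.001,-0.001,0.008],0.02],[[0,0,0],[0,-0.001,0.008],0.02],[[0,0,0],[0,0,0.005],0.02],[[0,0,0],[0,0,0.002],0.02],[[0,0,0],[0,0,0],0.02],[[0,0,0],[0,0,0],0.02]]}}

```text
t: 33.37
ee_pos: [437.4, 287.3, 48.8]
tool_rot: [0.669, 0.743, 0.002, -0.0]
force: [-0.1, 0.5, -1.3]
grip_width: 0.583
```

Run:
```python
from h import *
go(436,287,46,6)
```

```text
t 33.4 pos [437.4 287.3  48.8] az 6.0 q1,q7 [-1.06 -0.2 ] grip 0.583 F [-0.1  0.5 -1.3]
rotvec(tool) [ 0.002 -0.002 -0.   ] shift(after) mm [-0.2 -1.4  2.8]
```

Two more small steps to touch, then release and rise.

Call:
{"api": "play_rows", "payload": {"moves": [[[0,0,0],[0,-0.001,0.002],0.02],[[0,0,0],[0,0,0.002],0.02],[[0,0,0],[0,0,0],0.02],[[0,0,0],[0,0,0],0.02]]}}

```text
t: 33.7
ee_pos: [437.1, 287.8, 46.4]
tool_rot: [0.669, 0.743, 0.003, -0.0]
force: [-0.3, -0.6, -0.5]
grip_width: 0.583
```

Call:
{"api": "play_rows", "payload": {"moves": [[[0,0,0],[0,0,0],0.052],[[0,0,0],[0,0,0],0.056],[[0,0,0],[0,0,0],0.062],[[0,0,0],[0,0,0],0.075],[[0,0,0],[0,0,0],0.0854],[[0,0,0],[0,0,0],0.0854],[[0,0,0],[0,0,0],0.0854],[[0,0,0],[0,0,0],0.0854]]}}

```text
t: 34.37
ee_pos: [438.5, 288.4, 47.3]
tool_rot: [0.669, 0.743, 0.004, 0.0]
force: [-0.9, -0.1, -0.2]
grip_width: 0.997
```

Run:
```python
from h import *
go(436,287,190,6)
```

```text
t 34.4 pos [438.5 288.4  47.3] az 6.0 q1,q7 [-1.06 -0.2 ] grip 0.997 F [-0.9 -0.1 -0.2]
rotvec(tool) [ 0.007 -0.006 -0.001] shift(after) mm [  -1.1   -2.7 -142.7]
```

Call:
{"api": "play_rows", "payload": {"moves": [[[0.004,-0.004,0],[0,-0.001,-0.008],0.0854],[[0.002,-0.002,0],[0,0,-0.015],0.0854],[[0,0,0],[0,0,-0.025],0.0854],[[0,0,0],[0,0,-0.03],0.0854],[[0,0,0],[0,0,-0.03],0.0854],[[0,0,0],[0,0,-0.03],0.0854],[[0,0,0],[0,0,-0.03],0.0854],[[0,0,0],[-0.02,0.01,-0.02],0.0854],[[0,0,0],[-0.03,0.015,-0.01],0.0854],[[0,0,0],[-0.03,0.015,0],0.0854],[[0,0,0],[-0.03,0.015,0],0.0854],[[0,0,0],[-0.02,0.01,0],0.0854],[[0,0,0],[0,0,0],0.0854],[[0,0,0],[0,0,0],0.0854]]}}

```text
t: 35.53
ee_pos: [517.3, 162.1, 263.9]
tool_rot: [0.668, 0.745, 0.001, 0.002]
force: [-0.0, 1.6, -0.5]
grip_width: 1.001
```

Run:
```python
from h import *
go(436,287,190,6)
w=cap('wrist','w14.png');t=cap('top')
for n,c in(('w',w),('t',t)):
    for lo,hi in(((50,80,40),(85,255,255)),((0,130,80),(8,255,255))): print(n);ring(c,lo,hi);cent(c,lo,hi,25,100)
B=cv2.resize(t['color'][150:250,180:450],(640,237),interpolation=cv2.INTER_CUBIC)
cv2.imwrite('pics/c14.png',np.vstack([w['color'][:350],B])[...,::-1])
```

```text
t 35.5 pos [517.3 162.1 263.9] az 6.2 q1,q7 [-0.89 -0.03] grip 1.001 F [-0.   1.6 -0.5]
rotvec(tool) [0.004 0.002 0.004] shift(after) mm [132.8 -67.8  73.9]
w
ring px [456.  52.] ctr [647.6 311.1] R 15.6
ring px [413.  71.] ctr [613.6 289.8] R 42.6
[380, 24, 82, 88, 1221] [411.9  71.1] -> [581.2 273.  100. ]
[442, 36, 29, 33, 745] [455.8  51.6] -> [614.9 291.9 100. ]
w
ring px [628. 222.] ctr [905.7 141.2] R 34.4
ring px [241.  30.] ctr [412.8 306.7] R 15.5
ring px [263.  56.] ctr [435.2 286.2] R 42.9
[219, 7, 84, 91, 1246] [266.7  54.4] -> [457.3 272.4 100. ]
[226, 14, 30, 33, 773] [240.8  29.9] -> [434.9 288.5 100. ]
[601, 186, 39, 75, 1581] [626.1 217.2] -> [808.  166.6 100. ]
[614, 235, 12, 8, 45] [620.6 237.5] -> [810.1 146.  100. ]
[611, 241, 8, 7, 39] [615.1 243.7] -> [807.1 139.1 100. ]
t
ring px [481. 209.] ctr [ 481.5 -662.6] R 98.6
[460, 176, 44, 65, 2325] [481.8 209.1] -> [ 460.1 -619.4  100. ]
t
ring px [207. 230.] ctr [438.2 286.1] R 42.2
ring px [570. 196.] ctr [ 507.3 -974.8] R 33.0
ring px [239.  90.] ctr [941.2 157.5] R 54.8
[244, 59, 7, 11, 33] [246.9  63.5] -> [994.  113.9 100. ]
[226, 73, 28, 35, 621] [239.5  92.2] -> [887.5 138.5 100. ]
[357, 165, 13, 6, 47] [363.7 167.1] -> [ 610.4 -259.   100. ]
[560, 187, 22, 21, 159] [570.4 196.6] -> [ 489.2 -908.8  100. ]
[197, 218, 17, 27, 78] [206.5 230.4] -> [426.2 238.3 100. ]
```

View pics/c14.png

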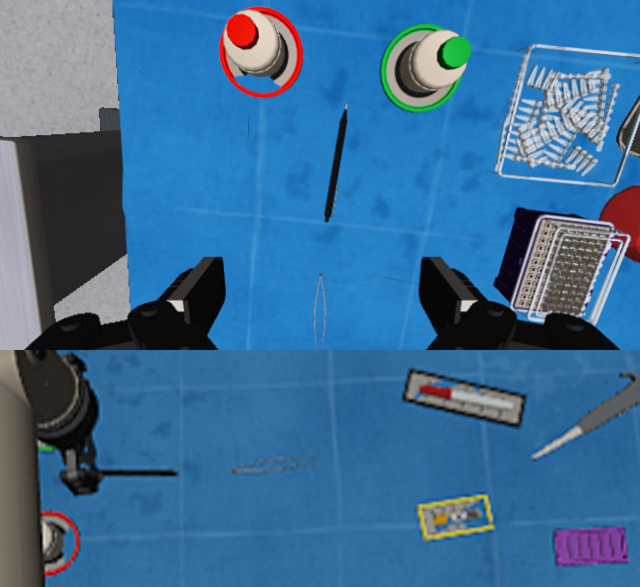

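Both bottles stand upright in their coasters. Wrist measurement at z=100 puts the red cap at (435,288.5) against its ring at (435,286), and the green cap at (615,292) against (614,290). One numeric check of the marker and tube, then hand in.

Run:
```python
from h import *
t=cap('top');s=270/640
C=lambda L:[(180+x*s,150+(y-350)*s) for x,y in L]
M=onz(t,C([(418,390),(517,405)]),14);m=M.mean(0)
T=onz(t,C([(434,520),(482,513)]),14);k=T.mean(0)
for n,p,P,c,ax in(('marker',m,M,(624.5,-314),(-.265,-.964)),('tube',k,T,(451,-288.5),(.113,-.994))):
    ax=np.array(ax);d=p[:2]-np.array(c);v=(P[1]-P[0])[:2];print(n,P.round(0).tolist(),'len',np.linalg.norm(v).round(0),'along',(d@ax).round(1),'across',(d@[ax[1],-ax[0]]).round(1),'ang',np.arccos(min(1,abs(v@ax)/np.linalg.norm(v))).round(3))
print(r.finish_job())
```

```text
marker [[638.0, -246.0, 14.0], [610.0, -387.0, 14.0]] len 144.0 along 2.9 across -0.4 ang 0.076
tube [[448.0, -257.0, 14.0], [455.0, -325.0, 14.0]] len 68.0 along 2.6 across -0.3 ang 0.0
the job is handed in; nothing more can be done
None
```

I placed all four objects and handed the job in at about 36 s of the 115 s allowed. No verdict was reported.

| Object | Holder | Last check |
|---|---|---|
| Red bottle | Red coaster | Upright; wrist camera puts the cap within about 3 mm of the ring centre |
| Green bottle | Green coaster | Upright; wrist camera puts the cap within about 3 mm of the ring centre |
| Marker | Long tray | About 3 mm off along, under 1 mm across, 0.08 rad (top camera) |
| Tube | Short tray | About 3 mm off along, under 1 mm across, lined up with the tray (top camera) |

- **State at hand-in:** The gripper was open and clear of everything, about 260 mm up. I never touched the purple tray.
- **Camera disagreement:** The top and wrist cameras differed by up to 4 mm on where the bottles stood. I trusted the wrist camera, and both bottles were gripped squarely.
- **Heights:** Trays measured by wrist and top camera together came out between 0 and 14 mm at the rim, averaging about 8 mm against the stated 10 mm.
- **Last marker and tube check:** The end points were read by eye from a picture. The lengths came out 5–9 mm too long (144 and 68 mm against 135 and 63 mm), so those offsets are good to only a few mm.
- **Setting down the green bottle:** The force reading showed no clear contact. I released when the height stopped falling and the pictures showed the bottle inside the ring.

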